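Turn a drawer front face down on the assembly board

TASK

Turn the loose drawer front face down onto the cork-topped assembly board without picking it up: with the fingertips push it across the bench until its straight edge butts squarely against the board's front edge, then push at the bevelled edge so that it tips up and turns over onto the cork. Then push it on over the cork until the bevelled edge is fully home along the stop batten at the back of the board. Never lift or carry it, and leave everything else where it is.

Things in the scene. Friction and masses are not known exactly. Their poses are not given: they have to be found in the camera images.
- front: The drawer front: loose plywood slab 110 (x) by 160 (y) by 18 mm, about 0.2 kg; ash veneer on its face, four small bored holes in its back. Starts on the bench face up, 40 to 90 mm from the board's front edge, its +x edge facing it within about 0.25 rad. Origin at the centre of the back; z points out of the face (up at the start, down when turned over).
- front_lead (a point): middle of the drawer front's straight square edge (its +x edge), half-way through the thickness (9 mm from the back)
- front_lead_l (a point): the +y end of that straight edge, 80 mm from its middle
- front_lead_r (a point): the -y end of that straight edge, 80 mm from its middle
- front_bevel (a point): middle of the finger-pull edge (its -x edge), on the lip, 15 mm from the back. The back is cut away by a bevel from 10 mm inside this edge (at the back's surface) up to 12 mm above the back at the edge itself, leaving a lip 6 mm thick, 12 to 18 mm above the bench at the start, that a fingertip can get under.
- front_bevel_l (a point): the +y end of that lip, 80 mm from its middle
- front_bevel_r (a point): the -y end of that lip, 80 mm from its middle
- board: The assembly board, fixed to the bench: plywood with a cork top, 150 mm deep (x) by 360 mm long (y), cork surface 24 mm above the bench. Origin at the centre of its underside; +x is the direction to push the drawer front in. Its front edge is an upright face 24 mm high at x = -75 mm.
- board_front_top (a point): middle of the top of the board's front edge
- batten_face (a point): foot of the stop batten's front face, at its middle, on the cork (board x = +55 mm). The batten is a wooden strip 20 mm wide along the board's rear edge, 15 mm higher than the cork. With the drawer front home, 20 mm of cork stay free before it.
- screw_jar: small glass screw jar with steel lid, 40 mm across and 42 mm high, on the board at one end (its y about +0.15); leave alone. Origin at its underside
- knob_a: small turned wooden drawer knob 30 mm across and 27 mm high, on the board at the other end (its y about -0.15); leave alone. Origin at its underside
- sanding_block: cork sanding block 100 by 60 by 32 mm lying on the bench beside the drawer front; leave alone. Origin at the centre of its underside
- tape_roll: roll of paper tape 80 mm across and 25 mm high lying on the bench on the other side of the drawer front; leave alone. Origin at the centre of its underside
- glue_bottle: white glue bottle 64 mm across, 170 mm high, standing on the bench; leave alone. Origin at its underside
- mallet: wooden hammer lying on the bench; leave alone
- try_square: try square, wooden stock 24 by 120 by 18 mm with a 170 mm steel blade along its x, lying behind the board; leave alone. Origin under the middle of the stock

How it is judged:
On the way, in this order (a step that is already met when the one before it is completed fails the run):
1. the drawer front lies flat with its straight edge squarely against the board's front edge (both ends within 12 mm) (angle between front's own z axis and vertical below 0.35 rad and x of each of front_lead_l, front_lead_r in the frame of board above -0.087 m and height (world z) of front_lead below 0.024 m), for 0.1 s.
2. it is tipped up on its straight edge, which stays down against the board's front edge (angle between front's own z axis and vertical between 1.1 and 2.1 rad and height (world z) of front_lead below 0.04 m and x of front_lead in the frame of board between -0.125 and -0.06 m), for 0.02 s.
3. it lies face down on the cork (angle between front's own z axis and vertical above 2.97 rad and z of front in the frame of board between 0.036 and 0.048 m), for 0.2 s.
At the end, for the whole second after the job is handed in: The drawer front is at rest face down, flat on the cork (within 10 degrees and 5 mm of height), with both ends of its bevelled edge within 6 mm of the batten and its middle within 100 mm of the board's middle along the batten (angle between front's own z axis and vertical above 2.97 rad and z of front in the frame of board between 0.037 and 0.047 m and x of front_bevel_l in the frame of board between 0.049 and 0.06 m and x of front_bevel_r in the frame of board between 0.049 and 0.06 m and y of front in the frame of board between -0.1 and 0.1 m and linear speed of front below 0.01 m/s and angular speed of front below 0.05 rad/s); the robot touches nothing.
It fails at once if the drawer front is lifted or carried: its straight edge leaves the bench and board (more than 60 mm above the bench) (height (world z) of front_lead above 0.06 m).
It fails at once if a bystander is moved by more than 25 mm (distance of any of screw_jar, knob_a, sanding_block, tape_roll, glue_bottle, mallet, try_square from where it was at the start of the episode above 0.025 m).
It also fails if it takes over 58 s, if anything falls off the work surface, if the arm or the gripper's body presses on something with over 40 N, if the wrist force passes 120 N, or if a joint passes its speed limit or range.

ROBOT

A 6-joint arm with a two-finger parallel gripper is mounted at the origin on the work surface. World frame = base frame: x ahead of the robot, y to its left, z up, the work surface at z = 0. Lengths are in m, angles in rad, forces in N, time in s.
With the tool pointing down it reaches from about 0.35 to 0.975 m from the base axis. Payload 4.9 kg.
Tool frame: the origin (TCP) lies at the very end of the fingers, on their centre line; the grasp point (between the pads) lies manip.grip_point_offset behind it (manip.grip_point_offset is the distance from the TCP to the grasp point, in m); z points along the fingers, y is the line along which they close (so a half turn about z gives the same grasp; the last joint's range is limited). The gripper opens to 85 mm and grips with 20 to 120 N. Pads are 22 mm wide; open, the fingers measure 114 mm over their backs; the gripper's body (76 mm by 85 mm) begins 54 mm behind the grasp point. The pads swing forward as they close: fully open they stand 13 mm farther back than shut.
Start: joints at [-1.278, 0.053, 1.613, -0, 1.476, -0.119], TCP at [0.25, -0.573, 0.192] pointing down, gripper open.
Joint ranges: [-3.01, 3.01], [-1.01, 2.22], [0.06, 2.58], [-1.02, 4.17], [0.09, 2.62], [-3.14, 3.14]. Speed limits (rad/s): [2.57, 2.57, 3.14, 3.14, 3.14, 3.14].

INTERFACE

Orientations are given as a unit quaternion [w, x, y, z].
In Python, from plant import manip gives the robot as it stands.
- The arm moves only by the shell command python3 -m crank 'ROWS' [OPENING]. ROWS is JSON, a list of rows, each an object of numbers: "x", "y", "z": the shift along the tool's x, y, z in cm; "turn": the turn about the tool's z in rad. In form: [{"x": .., "y": .., "z": .., "turn": ..}, ...]. A call has 1 to 5 rows; each row shifts and turns the commanded pose from where the row before left it, along the tool's axes as they then stand; what a row does not reach is not made up. A row lasts 1/10 s, in which the tool goes at most 50 mm and 8.59 degrees, less where a joint would pass 70% of its speed; a pose out of reach is approached as far as the arm can. A call with a gripper value outside its range is refused whole. OPENING is the opening in per cent of the stroke, from 0 (shut) to 100 (fully open), set as the call begins (- or left out, the last holds). The fingers move at their own pace and stop on an object; the grip force is fixed at half the most. Time passes only in rows, so rows that do not move let the fingers close. It gives the time, the measured TCP pose, the force, the opening and the grip force at its end, in the units of the state.
- manip.state(): the state, without advancing time (a new reading comes with each control period).
- manip.grab_frame(name): name is "side" or "top"; returns (picture, depth): 384x512x3 uint8, red, green, blue; 384x512 float32, m along the optical axis (not along the pixel's ray), 0 where there is no reading.
- manip.camera_model(name): a dict with "mtx" (3x3 intrinsics, pixels), "k1" (the pictures are not rectified: a ray, as slopes to the right and down, at radius r is drawn at 1 + k1 r^2 times it, then the intrinsics apply), "world_to_cam" (4x4, takes a point from world to camera coordinates). Camera axes: x right, y down, z forward; pixel columns grow to the right and rows downward; lengths in m; the calibration is good to about 2 mm. A picture is of the moment at which its call begins. camera_model takes no time and is no camera call.
- manip.job_done(): hands the job in; it is judged then, once.
The state is a dict: "time": time; "joint_pos": joint angles; "joint_vel": joint speeds; "joint_efforts": joint torques, N m; "tool_pos": TCP position; "tool_rot": TCP orientation; "contact_force": force on the tool from outside, world axes, zero at the start; "ft_torque": the same for the moment, N m; "gripper_width": opening from 0.0 (shut) to 1.0 (fully open); "grasp_force": force on a finger pad.
Only numpy, scipy, OpenCV 4.12 (cv2) and the standard library are available. Lean on these libraries where they do the work, as an engineer would, in place of code of your own. Each camera call takes 0.05 s, during which the arm holds its last target. There are 200 camera calls.

## Working session

There is one attempt and no reset: what is moved stays moved. The work goes in short steps, Python scripts to look and compute and a shell command to move; the robot and the scene stay as the last step left them, time stands still between calls to the robot, and variables do not carry over. Pictures are saved under pics/ and viewed, at most 10 in all, crops included, and the job is handed in when it is done.

```bash
mkdir -p pics; ls; python3 - <<'E'
from plant import manip
import cv2,numpy as np
np.set_printoptions(precision=4,suppress=True)
s=manip.state();print(s['time'],s['tool_pos'],s['tool_rot'],s['gripper_width'],manip.grip_point_offset)
for n in("top","side"):
    p,d=manip.grab_frame(n);cv2.imwrite(f"pics/{n}0.png",p[...,::-1]);np.savez(f"{n}0.npz",p=p,d=d)
    m=manip.camera_model(n);print(n,m)
E
```

```text
pics
0.0 [ 0.2499 -0.5721  0.1911] [-0.001   0.9789  0.2044 -0.0001] 0.9985359533126033 0.0187
top {'mtx': array([[467.2953,   0.    , 258.5089],
       [  0.    , 467.2953, 194.8405],
       [  0.    ,   0.    ,   1.    ]]), 'k1': -0.011277231004107317, 'world_to_cam': array([[ 0.0302, -0.9995,  0.0034, -0.0456],
       [-0.973 , -0.0301, -0.2289,  0.5962],
       [ 0.2289,  0.0036, -0.9735,  1.3661],
       [ 0.    ,  0.    ,  0.    ,  1.    ]])}
side {'mtx': array([[458.6944,   0.    , 246.5031],
       [  0.    , 458.6944, 188.6888],
       [  0.    ,   0.    ,   1.    ]]), 'k1': -0.13631553313222483, 'world_to_cam': array([[-0.845 , -0.5346, -0.0139,  0.4851],
       [-0.3032,  0.5003, -0.8111,  0.2368],
       [ 0.4405, -0.6811, -0.5848,  1.0319],
       [ 0.    ,  0.    ,  0.    ,  1.    ]])}
```

View pics/top0.png

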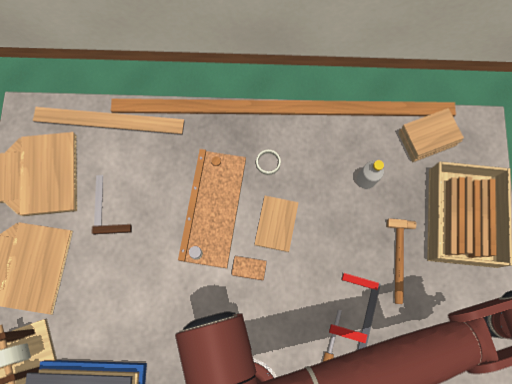

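View pics/side0.png

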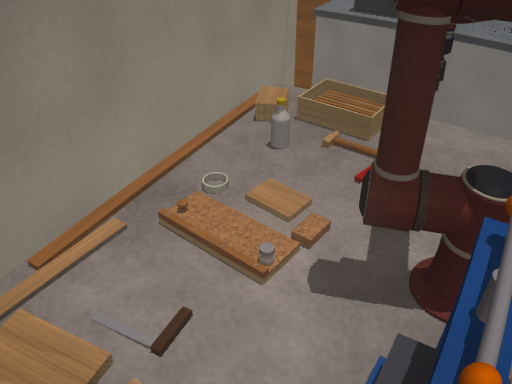

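Top view: the board (cork) is at about px (213,208), with its batten to the left, the knob at (215,160) and the jar at (195,253). The front is at (277,223), with the sanding block at (249,268) and the tape at (268,162). So the push direction runs left in the image, about world +y. Next I'll measure.

```bash
cat > h.py <<'E'
import cv2,numpy as np
from plant import manip
np.set_printoptions(precision=4,suppress=True)
def cast(n,px,z):
    m=manip.camera_model(n);K=np.array(m['mtx']);T=np.array(m['world_to_cam'])
    u=cv2.undistortPoints(np.array(px,float).reshape(-1,1,2),K,np.array([m['k1'],0,0,0.])).reshape(-1,2)
    R=T[:3,:3];c=-R.T@T[:3,3];r=np.c_[u,np.ones(len(u))]@R
    return c+r*((z-c[2])/r[:,2])[:,None]
def blobs(p,roi,lo,hi,amin=150):
    h=cv2.cvtColor(p,cv2.COLOR_RGB2HSV);m=cv2.inRange(h,np.array(lo),np.array(hi))
    k=np.zeros_like(m);x0,x1,y0,y1=roi;k[y0:y1,x0:x1]=m[y0:y1,x0:x1]
    k=cv2.morphologyEx(k,cv2.MORPH_CLOSE,np.ones((3,3)))
    cs,_=cv2.findContours(k,cv2.RETR_EXTERNAL,cv2.CHAIN_APPROX_NONE)
    return [c for c in cs if cv2.contourArea(c)>amin]
def rect(c,n,z):
    w=cast(n,c.reshape(-1,2)+0.0,z)[:,:2]
    r=cv2.minAreaRect((w*1000).astype(np.float32));return np.array(r[0])/1000,np.array(r[1])/1000,r[2],cv2.boxPoints(r)/1000
E
python3 - <<'E'
from h import *
p=np.load('top0.npz')['p']
h=cv2.cvtColor(p,cv2.COLOR_RGB2HSV)
for q in [(277,223),(213,208),(195,200),(250,220),(249,268),(187,240)]:print(q,h[q[1],q[0]])
for c in blobs(p,(170,305,145,285),(5,60,60),(30,255,255)):
    print(cv2.boundingRect(c));
    for z in (.018,.024):print(z,*rect(c,'top',z))
E
```

```text
(277, 223) [ 15 117 207]
(213, 208) [ 13 123 184]
(195, 200) [ 14 151 193]
(250, 220) [ 16  32 185]
(249, 268) [ 14 126 193]
(187, 240) [ 14 150 190]
(232, 256, 35, 25)
0.018 [ 0.3789 -0.0038] [0.1006 0.0615] 82.8999252319336 [[ 0.3421 -0.0499]
 [ 0.4032 -0.0575]
 [ 0.4156  0.0423]
 [ 0.3546  0.0499]]
0.024 [ 0.3784 -0.0039] [0.1002 0.0613] 82.89995574951172 [[ 0.3418 -0.0498]
 [ 0.4026 -0.0574]
 [ 0.415   0.042 ]
 [ 0.3542  0.0496]]
(254, 195, 45, 57)
0.018 [ 0.5205 -0.0853] [0.1114 0.1626] 80.19808959960938 [[ 0.4309 -0.1263]
 [ 0.5912 -0.154 ]
 [ 0.6101 -0.0442]
 [ 0.4499 -0.0165]]
0.024 [ 0.5195 -0.0851] [0.111 0.162] 80.19807434082031 [[ 0.4302 -0.126 ]
 [ 0.5898 -0.1535]
 [ 0.6087 -0.0442]
 [ 0.4491 -0.0166]]
(178, 149, 68, 120)
0.018 [0.5673 0.1173] [0.156  0.3684] 82.74148559570312 [[0.3748 0.0632]
 [0.7402 0.0167]
 [0.7599 0.1714]
 [0.3945 0.2179]]
0.024 [0.5661 0.1167] [0.1553 0.3669] 82.74148559570312 [[0.3743 0.0629]
 [0.7382 0.0165]
 [0.7579 0.1706]
 [0.3939 0.2169]]
```

```bash
python3 - <<'E'
from h import *
print(cast('top',[(378,166)],.17),cast('top',[(371,181)],0.0),cast('top',[(400,224),(398,300)],.03),cast('top',[(375,290),(345,277)],.05))
p=np.load('side0.npz')['p']
for c in blobs(p,(240,320,170,225),(5,60,60),(30,255,255)): print(cv2.boundingRect(c),*rect(c,'side',.018))
print(manip.state()['contact_force'])
E
python3 -m crank '[{"turn":-0.147},{"turn":-0.147},{"turn":-0.147},{"turn":-0.147},{"turn":-0.147}]' 50
python3 -m crank '[{"turn":-0.147,"z":-2},{"turn":-0.147,"z":-2}]'
```

```text
[[ 0.6702 -0.3711  0.17  ]] [[ 0.6712 -0.3913  0.    ]] [[ 0.5269 -0.4711  0.03  ]
 [ 0.2949 -0.4562  0.03  ]] [[ 0.3217 -0.3827  0.05  ]
 [ 0.3573 -0.2938  0.05  ]]
(298, 212, 22, 13) [ 0.3905 -0.0368] [0.0685 0.0439] 82.89127349853516 [[ 0.3645 -0.0681]
 [ 0.408  -0.0735]
 [ 0.4165 -0.0056]
 [ 0.3729 -0.0001]]
(245, 178, 68, 44) [ 0.5169 -0.0769] [0.1309 0.1748] 80.20452880859375 [[ 0.4197 -0.1266]
 [ 0.5919 -0.1563]
 [ 0.6142 -0.0273]
 [ 0.4419  0.0024]]
[ 0.1526 -0.631   0.0547]schema error: expected keys x, y, z, turn
schema error: expected keys x, y, z, turn
```

```bash
python3 -m crank '[{"x":0,"y":0,"z":-1,"turn":-0.147},{"x":0,"y":0,"z":-1,"turn":-0.147},{"x":0,"y":0,"z":-1,"turn":-0.147},{"x":0,"y":0,"z":-1,"turn":-0.147},{"x":0,"y":0,"z":0,"turn":-0.147}]' 50
python3 -m crank '[{"x":0,"y":0,"z":0,"turn":-0.147},{"x":0,"y":0,"z":0,"turn":-0.147}]' 50
python3 -m crank '[{"x":4,"y":2,"z":0,"turn":0},{"x":4,"y":2,"z":0,"turn":0},{"x":4,"y":2,"z":0,"turn":0},{"x":4,"y":2,"z":0,"turn":0},{"x":4,"y":2,"z":0,"turn":0}]' 50
python3 -m crank '[{"x":4,"y":2,"z":0,"turn":0},{"x":4,"y":2,"z":0,"turn":0},{"x":4,"y":2,"z":0,"turn":0},{"x":4,"y":2,"z":0,"turn":0},{"x":0,"y":0,"z":0,"turn":0}]' 50
```

```text
time: 0.6
tool_pos: [0.2503, -0.5733, 0.2337]
tool_rot: [0.001, 0.838, 0.545, -0.0]
contact_force: [-0.7, 0.4, 0.6]
gripper_width: 0.495
grasp_force: 0.0
time: 0.8
tool_pos: [0.2501, -0.5724, 0.2317]
tool_rot: [-0.0, 0.75, 0.662, 0.0]
contact_force: [0.2, -0.1, -0.3]
gripper_width: 0.503
grasp_force: 0.0
time: 1.3
tool_pos: [0.3757, -0.3856, 0.2317]
tool_rot: [-0.0, 0.752, 0.66, 0.0]
contact_force: [0.4, 0.4, -0.1]
gripper_width: 0.496
grasp_force: 0.0
time: 1.8
tool_pos: [0.4771, -0.235, 0.2318]
tool_rot: [-0.001, 0.749, 0.662, 0.001]
contact_force: [0.2, -1.2, -0.1]
gripper_width: 0.504
grasp_force: 0.0
```

```bash
python3 -m crank '[{"x":0.5,"y":1.2,"z":4.5,"turn":0},{"x":0.5,"y":1.2,"z":4.5,"turn":0},{"x":0,"y":0,"z":4.5,"turn":0},{"x":0,"y":0,"z":4.5,"turn":0},{"x":0,"y":0,"z":3.5,"turn":0}]' 50
python3 -m crank '[{"x":0,"y":0,"z":0.5,"turn":0},{"x":0,"y":0,"z":0.4,"turn":0},{"x":0,"y":0,"z":0,"turn":0}]' 50
python3 - <<'E'
from h import *
for n in("top","side"):
    p,d=manip.grab_frame(n);np.savez(f"{n}1.npz",p=p,d=d)
    q=p[130:290,160:340] if n=="top" else p[130:270,170:350]
    cv2.imwrite(f"pics/{n}1.png",cv2.resize(q,None,fx=3.5,fy=3.5)[...,::-1])
p=np.load('top1.npz')['p']
E
```

```text
time: 2.3
tool_pos: [0.4983, -0.232, 0.0138]
tool_rot: [-0.002, 0.752, 0.66, -0.001]
contact_force: [-0.9, -0.5, -0.6]
gripper_width: 0.503
grasp_force: 0.0
time: 2.6
tool_pos: [0.5014, -0.2334, 0.01]
tool_rot: [0.001, 0.752, 0.66, 0.0]
contact_force: [0.2, -0.3, 0.3]
gripper_width: 0.503
grasp_force: 0.0
```

View pics/side1.png

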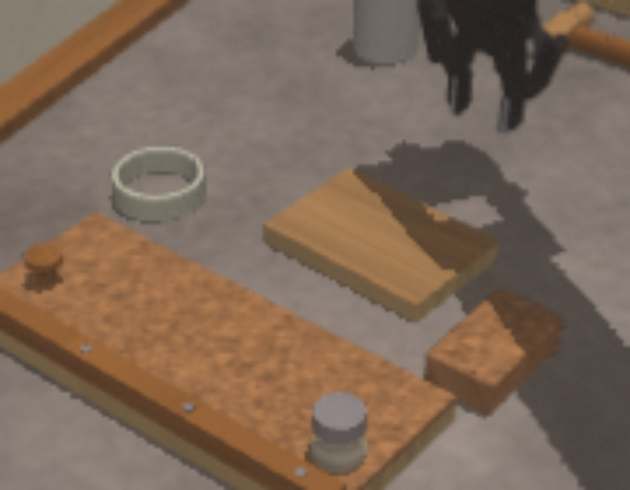

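Side crop: fingertips at crop (460,110) and (510,128), just above the bench behind the front, with the board and slab undisturbed. I'll lower a bit and push.

```bash
python3 -m crank '[{"x":1.5,"y":0,"z":0.4,"turn":0},{"x":2,"y":0,"z":0.2,"turn":0},{"x":2,"y":0,"z":0,"turn":0},{"x":1,"y":0,"z":0,"turn":0},{"x":0.5,"y":0,"z":0,"turn":0}]' 50
python3 -m crank '[{"x":0.6,"y":0,"z":0,"turn":0},{"x":0.6,"y":0,"z":0,"turn":0},{"x":0.6,"y":0,"z":0,"turn":0},{"x":0.6,"y":0,"z":0,"turn":0},{"x":0.6,"y":0,"z":0,"turn":0}]' 50
python3 -m crank '[{"x":0.6,"y":0,"z":0,"turn":0},{"x":0.6,"y":0,"z":0,"turn":0},{"x":0.6,"y":0,"z":0,"turn":0},{"x":0.6,"y":0,"z":0,"turn":0},{"x":0.6,"y":0,"z":0,"turn":0}]' 50
python3 - <<'E'
from h import *
p,d=manip.grab_frame("top");np.savez("top2.npz",p=p,d=d)
for c in blobs(p,(170,305,145,285),(5,60,60),(30,255,255)):
    print(cv2.boundingRect(c),*rect(c,'top',.018))
q=p[130:290,160:340]
cv2.imwrite(f"pics/top2.png",cv2.resize(q,None,fx=3.5,fy=3.5)[...,::-1])
E
```

```text
time: 3.2
tool_pos: [0.51, -0.1617, 0.0029]
tool_rot: [0.001, 0.751, 0.66, 0.0]
contact_force: [0.2, 0.5, 0.0]
gripper_width: 0.503
grasp_force: 0.0
time: 3.7
tool_pos: [0.5134, -0.1329, 0.0023]
tool_rot: [-0.0, 0.752, 0.66, -0.0]
contact_force: [-0.6, 0.2, -0.3]
gripper_width: 0.497
grasp_force: 0.0
time: 4.2
tool_pos: [0.5173, -0.1029, 0.0023]
tool_rot: [0.0, 0.752, 0.66, 0.0]
contact_force: [-0.6, 0.4, 0.4]
gripper_width: 0.501
grasp_force: 0.0
(232, 197, 70, 88) [ 0.4367 -0.0668] [0.1644 0.2945] 60.63840866088867 [[ 0.2681 -0.0662]
 [ 0.5247 -0.2106]
 [ 0.6053 -0.0674]
 [ 0.3487  0.077 ]]
(178, 149, 68, 120) [0.5672 0.1173] [0.156  0.3686] 82.74148559570312 [[0.3745 0.0633]
 [0.7402 0.0167]
 [0.7599 0.1714]
 [0.3942 0.218 ]]
```

View pics/top2.png

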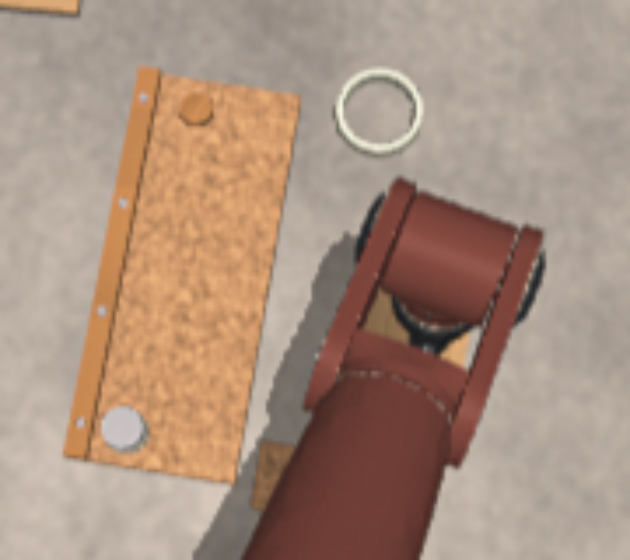

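Top crop: the arm hides the slab; part of it shows at (385,310). I'll use the side camera.

```bash
python3 - <<'E'
from h import *
p,d=manip.grab_frame("side");np.savez("side2.npz",p=p,d=d)
q=p[130:270,170:350]
cv2.imwrite(f"pics/side2.png",cv2.resize(q,None,fx=4,fy=4)[...,::-1])
E
```

```text
(no output)
```

View pics/side2.png

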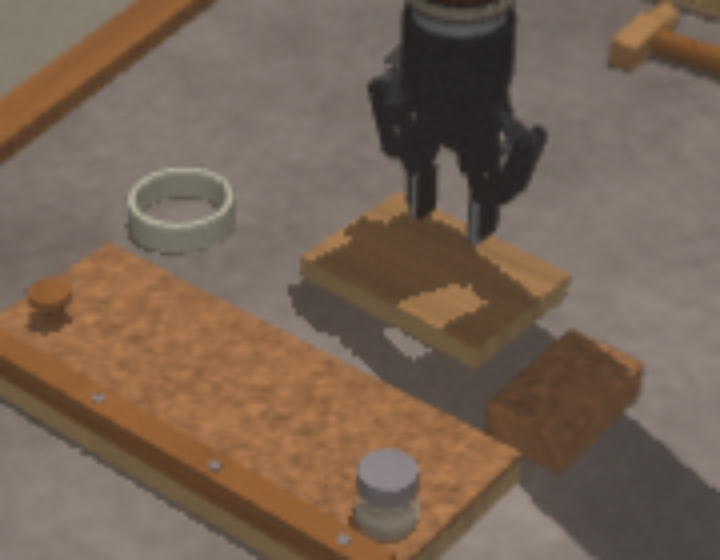

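Side crop: the slab's lead corners are still at px (245,197) and (289,219), so it hasn't moved. The tips at px (275,184) and (290,190) appear at or over its back edge. I'll check with depth.

```bash
cat >> h.py <<'E'
def pt(n,u,v,d):
    m=manip.camera_model(n);K=np.array(m['mtx']);T=np.array(m['world_to_cam'])
    a=cv2.undistortPoints(np.array([[[u,v]]],float),K,np.array([m['k1'],0,0,0.]))[0,0]
    return T[:3,:3].T@(np.array([a[0],a[1],1])*d-T[:3,3])
E
python3 - <<'E'
from h import *
for f,us in (('side1',((170+460/3.5),(170+510/3.5))),('side2',(170+420/4,170+480/4))):
    z=np.load(f+'.npz');p,d=z['p'],z['d']
    for u in us:
        u=int(u);print(f,u)
        for v in range(154,196,2 if f=='side2' else 99) if f=='side2' else range(152,172,2):
            if d[v,u]>0:print(v,p[v,u],pt('side',u,v,d[v,u]))
print(manip.state()['tool_pos'],manip.state()['contact_force'])
E
```

```text
side1 301
152 [41 37 34] [ 0.5254 -0.2304  0.0889]
154 [41 37 34] [ 0.5241 -0.2284  0.0833]
156 [43 39 34] [ 0.5244 -0.2299  0.0754]
158 [40 37 35] [ 0.5234 -0.2287  0.0693]
160 [42 38 34] [ 0.5228 -0.2283  0.0625]
162 [78 70 68] [ 0.5606 -0.3111 -0.0021]
164 [127 116 110] [ 0.552  -0.2935  0.0026]
166 [127 117 110] [ 0.547  -0.2836  0.0022]
168 [124 114 106] [ 0.5433 -0.2765 -0.0003]
170 [88 80 75] [ 0.5369 -0.2637  0.0015]
side1 315
152 [43 37 37] [ 0.4769 -0.2222  0.1084]
154 [40 36 35] [ 0.4744 -0.2176  0.1047]
156 [41 37 36] [ 0.4745 -0.219   0.0972]
158 [59 55 55] [ 0.4765 -0.2251  0.0864]
160 [65 62 63] [ 0.476  -0.2252  0.0795]
162 [57 53 53] [ 0.4755 -0.2253  0.0727]
164 [49 46 45] [ 0.4777 -0.2316  0.0614]
166 [53 50 51] [ 0.4746 -0.2257  0.0586]
168 [118 109 103] [ 0.5029 -0.2948  0.0032]
170 [125 114 107] [ 0.4993 -0.2876  0.0009]
side2 275
154 [38 35 36] [ 0.5407 -0.0965  0.1471]
156 [40 36 35] [ 0.5352 -0.0869  0.1475]
158 [41 38 36] [ 0.533  -0.0831  0.1439]
160 [38 35 33] [ 0.5358 -0.0885  0.1337]
162 [40 37 37] [ 0.5369 -0.0907  0.1256]
164 [40 37 36] [ 0.5363 -0.089
[... 857 characters left out ...]
 0.4911 -0.0914  0.134 ]
166 [42 36 36] [ 0.491  -0.0918  0.1274]
168 [39 36 35] [ 0.496  -0.1024  0.1133]
170 [39 35 34] [ 0.4906 -0.0921  0.1144]
172 [40 35 35] [ 0.4882 -0.0878  0.1111]
174 [40 34 34] [ 0.4872 -0.0865  0.1057]
176 [41 36 35] [ 0.4877 -0.0879  0.0982]
178 [39 35 33] [ 0.4869 -0.0871  0.0923]
180 [39 34 35] [ 0.4877 -0.0892  0.0841]
182 [42 35 36] [ 0.4892 -0.0928  0.0747]
184 [43 37 37] [ 0.489  -0.093   0.0679]
186 [43 38 36] [ 0.4885 -0.0926  0.0615]
188 [41 37 34] [ 0.4879 -0.0921  0.0552]
190 [109  90  73] [ 0.5055 -0.1285  0.0191]
192 [146 109  74] [ 0.5005 -0.1191  0.0197]
194 [104  78  53] [ 0.4969 -0.1123  0.0182]
[ 0.5173 -0.1027  0.0023] [-0.189   0.1244 -0.7861]
```

The fingertips actually end about 45 mm above the reported TCP height (depth gives about 0.047, reported 0.002). The fingers passed over the slab and nothing was touched. I'll back off and descend while watching force.

```bash
python3 -m crank '[{"x":-2.5,"y":0,"z":0,"turn":0},{"x":-2.5,"y":0,"z":0,"turn":0},{"x":-2.2,"y":0,"z":0,"turn":0},{"x":0,"y":0,"z":1.5,"turn":0},{"x":0,"y":0,"z":1.0,"turn":0}]' 50
python3 -m crank '[{"x":0,"y":0,"z":0.5,"turn":0},{"x":0,"y":0,"z":0.3,"turn":0},{"x":0,"y":0,"z":0,"turn":0}]' 50
python3 - <<'E'
from h import *
p,d=manip.grab_frame("side");np.savez("side3.npz",p=p,d=d)
q=p[130:270,170:350]
cv2.imwrite(f"pics/side3.png",cv2.resize(q,None,fx=4,fy=4)[...,::-1])
E
```

```text
time: 4.8
tool_pos: [0.5074, -0.1746, -0.024]
tool_rot: [-0.001, 0.752, 0.659, -0.0]
contact_force: [-0.8, 1.1, -0.1]
gripper_width: 0.501
grasp_force: 0.0
time: 5.1
tool_pos: [0.5074, -0.1738, -0.0316]
tool_rot: [-0.001, 0.751, 0.66, -0.0]
contact_force: [0.1, 0.1, -0.2]
gripper_width: 0.501
grasp_force: 0.0
```

View pics/side3.png

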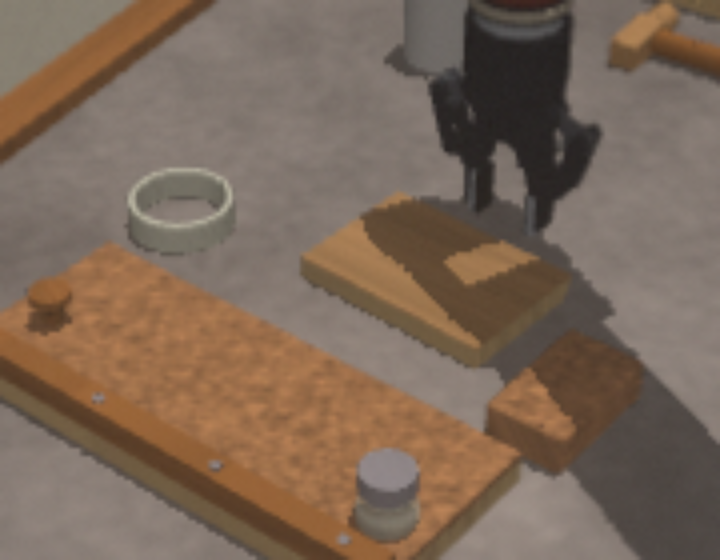

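Side crop: the tips at (478,208) and (538,232) are behind the slab and near the bench. The reported z is -0.032 with no force, which confirms the offset. I'll feel for the bench.

```bash
python3 -m crank '[{"x":0,"y":0,"z":0.3,"turn":0},{"x":0,"y":0,"z":0.3,"turn":0},{"x":0,"y":0,"z":0,"turn":0}]' 50 | sed -n '2p;4p'
python3 -m crank '[{"x":0,"y":0,"z":0.2,"turn":0},{"x":0,"y":0,"z":0,"turn":0}]' 50 | sed -n '2p;4p'
python3 -m crank '[{"x":0,"y":0,"z":0.2,"turn":0},{"x":0,"y":0,"z":0,"turn":0}]' 50 | sed -n '2p;4p'
python3 - <<'E'
from h import *
p,d=manip.grab_frame("side")
g=cv2.cvtColor(p,cv2.COLOR_RGB2HSV)[...,2]
for u0 in (170+478//4,170+538//4):
  for u in (u0-1,u0,u0+1):
    for v in range(180,194):
        if g[v,u]>62: break
    print(u,v,pt('side',u,v-2,d[v-2,u]),pt('side',u,v+2,d[v+2,u]))
E
```

```text
tool_pos: [0.5077, -0.1746, -0.037]
contact_force: [-0.3, 0.0, -0.5]
tool_pos: [0.5078, -0.1747, -0.0389]
contact_force: [-0.7, -0.1, -0.2]
tool_pos: [0.508, -0.1749, -0.0407]
contact_force: [-0.1, -0.0, 0.2]
288 180 [ 0.5329 -0.1668  0.0292] [ 0.5312 -0.1646  0.0166]
289 186 [ 0.5292 -0.1679  0.008 ] [ 0.5137 -0.1379  0.0175]
290 185 [ 0.5287 -0.1733  0.0086] [ 0.5227 -0.1625  0.0026]
303 182 [ 0.4814 -0.1614  0.0436] [ 0.4814 -0.1634  0.0282]
304 190 [ 0.4774 -0.1637  0.0151] [ 0.4765 -0.1637  0.0009]
305 190 [ 0.4753 -0.1662  0.0143] [ 0.4749 -0.1673 -0.0008]
```

```bash
python3 -m crank '[{"x":1,"y":0,"z":0,"turn":0},{"x":1,"y":0,"z":0,"turn":0},{"x":0.6,"y":0,"z":0,"turn":0},{"x":0.6,"y":0,"z":0,"turn":0},{"x":0.6,"y":0,"z":0,"turn":0}]' 50 | sed -n '2p;4p'
python3 -m crank '[{"x":0.6,"y":0,"z":0,"turn":0},{"x":0.6,"y":0,"z":0,"turn":0},{"x":0.6,"y":0,"z":0,"turn":0},{"x":0.6,"y":0,"z":0,"turn":0},{"x":0.6,"y":0,"z":0,"turn":0}]' 50 | sed -n '2p;4p'
python3 -m crank '[{"x":0.4,"y":0,"z":0,"turn":0},{"x":0.4,"y":0,"z":0,"turn":0},{"x":0.4,"y":0,"z":0,"turn":0},{"x":0,"y":0,"z":0,"turn":0}]' 50 | sed -n '2p;4p'
python3 - <<'E'
from h import *
p,d=manip.grab_frame("side");np.savez("side4.npz",p=p,d=d)
q=p[130:270,170:350]
cv2.imwrite(f"pics/side4.png",cv2.resize(q,None,fx=4,fy=4)[...,::-1])
E
```

```text
tool_pos: [0.5128, -0.1365, -0.0407]
contact_force: [-0.2, -1.1, -0.1]
tool_pos: [0.5167, -0.1069, -0.0408]
contact_force: [-0.5, -1.1, -0.5]
tool_pos: [0.5184, -0.0949, -0.0407]
contact_force: [0.3, -0.7, 0.1]
```

View pics/side4.png

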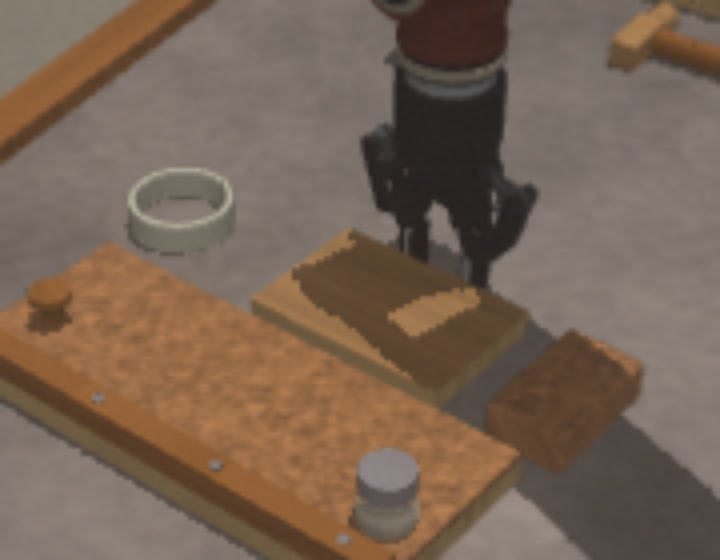

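Side crop: the slab now moves and its lead edge, (252,303) to (435,400), runs nearly parallel to the board with roughly 15–20 mm left.

```bash
python3 -m crank '[{"x":0.4,"y":0,"z":0,"turn":0},{"x":0.4,"y":0,"z":0,"turn":0},{"x":0.4,"y":0,"z":0,"turn":0},{"x":0.2,"y":0,"z":0,"turn":0}]' 50 | sed -n '2p;4p'
python3 -m crank '[{"x":0.2,"y":0,"z":0,"turn":0},{"x":0.2,"y":0,"z":0,"turn":0}]' 50 | sed -n '2p;4p'
python3 -m crank '[{"x":0.2,"y":0,"z":0,"turn":0},{"x":0,"y":0,"z":0,"turn":0}]' 50 | sed -n '2p;4p'
python3 -m crank '[{"x":0.2,"y":0,"z":0,"turn":0},{"x":0,"y":0,"z":0,"turn":0}]' 50 | sed -n '2p;4p'
```

```text
tool_pos: [0.5203, -0.0813, -0.0406]
contact_force: [0.0, -2.3, 0.2]
tool_pos: [0.5208, -0.0776, -0.0406]
contact_force: [-0.1, -1.2, 1.3]
tool_pos: [0.5212, -0.0765, -0.0405]
contact_force: [0.5, -4.8, 0.5]
tool_pos: [0.5212, -0.0766, -0.0405]
contact_force: [-1.2, -12.0, -0.2]
```

Contact with the board is made: it stalled at 12 N. I'll preload a little more and raise, so friction lifts the lip.

```bash
python3 -m crank '[{"x":0.2,"y":0,"z":0,"turn":0},{"x":0,"y":0,"z":0,"turn":0}]' 50 | sed -n '1p;2p;4p'
python3 -m crank '[{"x":0,"y":0,"z":-0.2,"turn":0},{"x":0,"y":0,"z":-0.2,"turn":0},{"x":0,"y":0,"z":-0.2,"turn":0},{"x":0,"y":0,"z":-0.2,"turn":0}]' 50 | sed -n '2p;4p'
python3 - <<'E'
from h import *
p,d=manip.grab_frame("side");np.savez("side5.npz",p=p,d=d)
q=p[130:270,170:350]
cv2.imwrite(f"pics/side5.png",cv2.resize(q,None,fx=4,fy=4)[...,::-1])
E
```

```text
time: 8.55
tool_pos: [0.5212, -0.0767, -0.0404]
contact_force: [-4.0, -19.9, -0.9]
tool_pos: [0.5212, -0.0765, -0.0323]
contact_force: [-3.4, -17.2, -0.4]
```

View pics/side5.png

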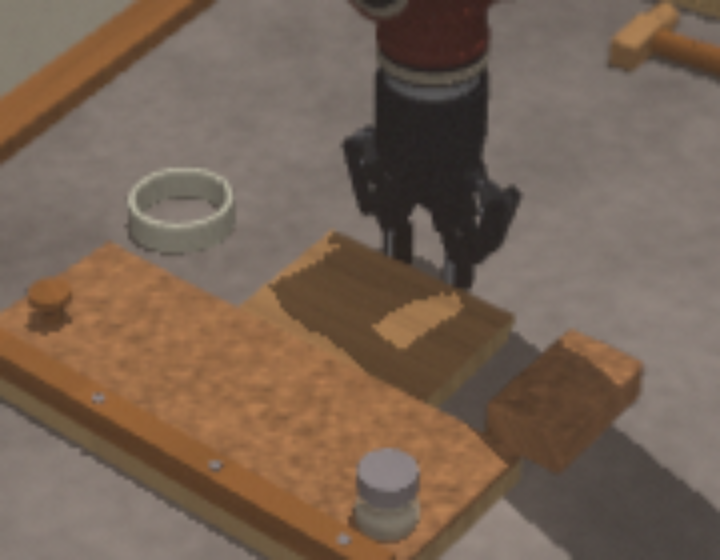

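Side crop: the slab is square against the board, with the lead edge hidden behind the cork edge, and possibly tilted. I'll measure the tilt by a plane fit on depth.

```bash
cat >> h.py <<'E'
EX=np.array([.1264,.992]);EY=np.array([-.992,.1264]);C=np.array([.566,.116])
def tilt(n='side',lo=-.21,hi=-.07,f=None):
    if f: z=np.load(f);p,d=z['p'],z['d']
    else: p,d=manip.grab_frame(n)
    h=cv2.cvtColor(p,cv2.COLOR_RGB2HSV);m=manip.camera_model(n);T=np.array(m['world_to_cam'])
    v,u=np.nonzero((h[...,0]>8)&(h[...,0]<22)&(h[...,1]>80)&(d>0))
    a=cv2.undistortPoints(np.c_[u,v].astype(float).reshape(-1,1,2),np.array(m['mtx']),np.array([m['k1'],0,0,0.])).reshape(-1,2)
    w=(np.c_[a,np.ones(len(a))]*d[v,u][:,None]-T[:3,3])@T[:3,:3]
    q=np.c_[(w[:,:2]-C)@EX,(w[:,:2]-C)@EY,w[:,2]]
    q=q[(q[:,0]>lo)&(q[:,0]<hi)&(abs(q[:,1]-.02)<.085)&(q[:,2]>.006)]
    if len(q)<30: print('few',len(q));return q
    _,_,V=np.linalg.svd(q-q.mean(0),full_matrices=False)
    print('n',len(q),'mean',q.mean(0),'normal',V[2],'x',np.percentile(q[:,0],[2,98]),'z',np.percentile(q[:,2],[2,98]),'y',np.percentile(q[:,1],[2,98]));return q
E
python3 - <<'E'
from h import *
tilt(f='side4.npz',lo=-.25,hi=-.1);tilt(f='side5.npz',lo=-.2,hi=-.085)
E
```

```text
n 1439 mean [-0.1508  0.0281  0.0268] normal [ 0.9986 -0.0063  0.0518] x [-0.2016 -0.1017] z [0.0113 0.2968] y [-0.0537  0.1019]
n 1535 mean [-0.134   0.0285  0.0292] normal [0.9949 0.0044 0.1011] x [-0.1833 -0.0873] z [0.013  0.2571] y [-0.0548  0.1018]
```

Outliers from the arm are in there; I'll limit the height and recheck.

```bash
sed -i 's/&(q\[:,2\]>.006)\]/\&(q[:,2]>.006)\&(q[:,2]<zmax)]/; s/hi=-.07,f=None/hi=-.07,f=None,zmax=.15/' h.py
sed -i 's/h\[...,1\]>80/h[...,1]>80)\&(h[...,1]<150/' h.py
python3 - <<'E'
from h import *
for f,a,b in (('side4.npz',-.195,-.105),('side5.npz',-.178,-.09)):
    q=tilt(f=f,lo=a,hi=b,zmax=.06)
    for i in range(4):
        s=q[abs(q[:,0]-(a+(b-a)*(i+.5)/4))<.012];print(s[:,0].mean(),np.median(s[:,2]))
E
```

```text
n 1206 mean [-0.1489  0.0284  0.0186] normal [0.0001 0.0097 1.    ] x [-0.1932 -0.1067] z [0.0112 0.0219] y [-0.0536  0.1019]
-0.1833776963089719 0.0188851040983419
-0.16133389916691976 0.018900185423092873
-0.13865386851977782 0.018743154158712826
-0.11639646004095791 0.018932787157752727
n 1328 mean [-0.1332  0.029   0.0227] normal [-0.0748 -0.0146 -0.9971] x [-0.1763 -0.0917] z [0.0126 0.0281] y [-0.0547  0.1019]
-0.16638193493099146 0.02570856452358018
-0.14463398910710315 0.023863962952966982
-0.12312470548387984 0.022535223994866335
-0.10154332470331551 0.020508555204762635
```

The tilt is 4.3°, which matches the 8 mm rise with no slip. I'll follow the arc.

```bash
python3 -m crank '[{"x":0.05,"y":0,"z":-0.4,"turn":0},{"x":0.05,"y":0,"z":-0.4,"turn":0},{"x":0.05,"y":0,"z":-0.4,"turn":0},{"x":0.1,"y":0,"z":-0.4,"turn":0}]' 50 | sed -n '2p;4p'
python3 - <<'E'
from h import *
q=tilt(lo=-.178,hi=-.09,zmax=.12)
E
python3 -m crank '[{"x":0.1,"y":0,"z":-0.4,"turn":0},{"x":0.1,"y":0,"z":-0.4,"turn":0},{"x":0.15,"y":0,"z":-0.4,"turn":0},{"x":0.15,"y":0,"z":-0.4,"turn":0}]' 50 | sed -n '2p;4p'
python3 - <<'E'
from h import *
q=tilt(lo=-.178,hi=-.09,zmax=.12)
E
```

```text
tool_pos: [0.5216, -0.0747, -0.0158]
contact_force: [-4.4, -20.9, 2.3]
n 1518 mean [-0.1334  0.0284  0.0314] normal [-0.2263 -0.0165 -0.9739] x [-0.1765 -0.092 ] z [0.0186 0.043 ] y [-0.0551  0.1017]
tool_pos: [0.5222, -0.0705, 0.0009]
contact_force: [-6.1, -22.1, 6.9]
n 1716 mean [-0.1328  0.0281  0.0409] normal [0.3771 0.0148 0.926 ] x [-0.1757 -0.0918] z [0.0221 0.0591] y [-0.0554  0.1015]
```

```bash
python3 -m crank '[{"x":0.15,"y":0,"z":-0.45,"turn":0},{"x":0.15,"y":0,"z":-0.45,"turn":0},{"x":0.2,"y":0,"z":-0.4,"turn":0},{"x":0.3,"y":0,"z":-0.4,"turn":0}]' 50 | sed -n '2p;4p'
python3 - <<'E'
from h import *
q=tilt(lo=-.178,hi=-.09,zmax=.13)
E
python3 -m crank '[{"x":0.35,"y":0,"z":-0.4,"turn":0},{"x":0.35,"y":0,"z":-0.45,"turn":0},{"x":0.4,"y":0,"z":-0.4,"turn":0}]' 50 | sed -n '2p;4p'
python3 - <<'E'
from h import *
q=tilt(lo=-.178,hi=-.09,zmax=.13)
E
```

```text
tool_pos: [0.5238, -0.0612, 0.0184]
contact_force: [-5.7, -17.3, 8.9]
n 1826 mean [-0.1285  0.0277  0.05  ] normal [0.5625 0.0142 0.8267] x [-0.1657 -0.0916] z [0.0242 0.0757] y [-0.0559  0.101 ]
tool_pos: [0.5257, -0.0508, 0.032]
contact_force: [-7.1, -17.6, 13.3]
n 1831 mean [-0.1227  0.0267  0.0575] normal [0.6959 0.0144 0.718 ] x [-0.1541 -0.0912] z [0.0257 0.0881] y [-0.0561  0.1003]
```

```bash
python3 -m crank '[{"x":0.4,"y":0,"z":-0.35,"turn":0},{"x":0.4,"y":0,"z":-0.35,"turn":0},{"x":0.5,"y":0,"z":-0.3,"turn":0},{"x":0.5,"y":0,"z":-0.3,"turn":0},{"x":0.5,"y":0,"z":-0.3,"turn":0}]' 50 | sed -n '2p;4p'
python3 - <<'E'
from h import *
q=tilt(lo=-.178,hi=-.08,zmax=.14)
E
python3 -m crank '[{"x":0.6,"y":0,"z":-0.2,"turn":0},{"x":0.6,"y":0,"z":-0.2,"turn":0},{"x":0.6,"y":0,"z":-0.15,"turn":0}]' 50 | sed -n '2p;4p'
python3 - <<'E'
from h import *
q=tilt(lo=-.178,hi=-.08,zmax=.14)
E
```

```text
tool_pos: [0.5302, -0.0271, 0.0502]
contact_force: [-8.0, -12.3, 18.5]
n 1965 mean [-0.1055  0.026   0.0629] normal [0.8846 0.0154 0.4662] x [-0.1279 -0.0826] z [0.0208 0.1049] y [-0.0573  0.0994]
tool_pos: [0.534, -0.0071, 0.0563]
contact_force: [-4.5, -7.7, 21.9]
n 1726 mean [-0.0934  0.026   0.0677] normal [0.9693 0.0151 0.2452] x [-0.1063 -0.0811] z [0.0221 0.1113] y [-0.058   0.0989]
```

```bash
python3 -m crank '[{"x":0.5,"y":0,"z":-0.5,"turn":0},{"x":0.6,"y":0,"z":-0.3,"turn":0},{"x":0.6,"y":0,"z":0,"turn":0}]' 50 | sed -n '2p;4p'
python3 - <<'E'
from h import *
q=tilt(lo=-.13,hi=-.05,zmax=.14)
E
python3 -m crank '[{"x":0.6,"y":0,"z":0,"turn":0},{"x":0.6,"y":0,"z":0,"turn":0},{"x":0.6,"y":0,"z":0,"turn":0}]' 50 | sed -n '2p;4p'
python3 - <<'E'
from h import *
q=tilt(lo=-.13,hi=-.04,zmax=.14)
E
```

```text
tool_pos: [0.5323, 0.0129, 0.0583]
contact_force: [0.7, -0.2, 0.2]
n 1863 mean [-0.0763  0.0266  0.0602] normal [0.9855 0.0167 0.1687] x [-0.0899 -0.0525] z [0.0226 0.1116] y [-0.0581  0.0994]
tool_pos: [0.5345, 0.0304, 0.0584]
contact_force: [-1.3, -0.8, 3.5]
n 1793 mean [-0.0653  0.0264  0.0577] normal [-0.9994 -0.022  -0.0262] x [-0.0816 -0.0426] z [0.0224 0.1103] y [-0.0586  0.0993]
```

```bash
sed -i 's/q\[:,2\]>.006/q[:,2]>zmin/; s/zmax=.15/zmax=.15,zmin=.034/' h.py
python3 - <<'E'
from h import *
q=tilt(lo=-.13,hi=.03,zmax=.14)
E
python3 -m crank '[{"x":0.6,"y":0,"z":0,"turn":0},{"x":0.6,"y":0,"z":0,"turn":0}]' 50 | sed -n '2p;4p'
python3 - <<'E'
from h import *
q=tilt(lo=-.13,hi=.03,zmax=.14)
E
```

```text
n 1084 mean [-0.067   0.0275  0.0777] normal [ 0.985   0.0185 -0.1714] x [-0.0796 -0.0582] z [0.0361 0.1103] y [-0.0573  0.0989]
tool_pos: [0.5359, 0.0423, 0.0577]
contact_force: [-0.7, -0.3, 0.9]
n 938 mean [-0.0599  0.0288  0.0782] normal [-0.9586 -0.0199  0.2842] x [-0.0762 -0.048 ] z [0.036  0.1071] y [-0.0569  0.0988]
```

```bash
python3 -m crank '[{"x":0.6,"y":0,"z":0.1,"turn":0},{"x":0.6,"y":0,"z":0.1,"turn":0}]' 50 | sed -n '2p;4p'
python3 - <<'E'
from h import *
q=tilt(lo=-.13,hi=.05,zmax=.14)
E
python3 -m crank '[{"x":0.5,"y":0,"z":0.1,"turn":0},{"x":0.5,"y":0,"z":0.1,"turn":0},{"x":0,"y":0,"z":0,"turn":0},{"x":0,"y":0,"z":0,"turn":0}]' 50 | sed -n '2p;4p'
python3 - <<'E'
from h import *
q=tilt(lo=-.13,hi=.05,zmax=.14)
E
```

```text
tool_pos: [0.5378, 0.0542, 0.0561]
contact_force: [0.1, 0.0, 0.1]
n 608 mean [-0.045   0.0338  0.0785] normal [ 0.8541  0.0226 -0.5195] x [-0.0761 -0.0293] z [0.0356 0.0954] y [-0.0563  0.099 ]
tool_pos: [0.5391, 0.0638, 0.0543]
contact_force: [0.0, -0.8, -0.4]
n 1672 mean [-0.0621  0.0255  0.0423] normal [-0.0241 -0.0065 -0.9997] x [-0.1193 -0.0156] z [0.0352 0.0459] y [-0.0573  0.0982]
```

The slab has landed face down on the cork, with its top at 0.042 and spanning board x from about -0.12 to -0.01. I'll back off, lower behind the straight edge, and check with a look.

```bash
python3 -m crank '[{"x":-2.5,"y":0,"z":0,"turn":0},{"x":-3,"y":0,"z":0,"turn":0},{"x":-3,"y":0,"z":0,"turn":0},{"x":-2.5,"y":0,"z":0,"turn":0},{"x":0,"y":0,"z":0,"turn":0}]' 50 | sed -n '2p;4p'
python3 -m crank '[{"x":0,"y":0,"z":2,"turn":0},{"x":0,"y":0,"z":2,"turn":0},{"x":0,"y":0,"z":2,"turn":0},{"x":0,"y":0,"z":0.8,"turn":0},{"x":0,"y":0,"z":0,"turn":0}]' 50 | sed -n '1p;2p;4p'
python3 - <<'E'
from h import *
q=tilt(lo=-.14,hi=.03,zmax=.055)
p,d=manip.grab_frame("side")
cv2.imwrite(f"pics/side6.png",cv2.resize(p[130:270,170:350],None,fx=4,fy=4)[...,::-1])
E
```

```text
tool_pos: [0.5247, -0.0479, 0.0545]
contact_force: [-0.2, 0.4, 0.2]
time: 14.3
tool_pos: [0.5236, -0.0446, -0.015]
contact_force: [0.5, 0.6, 0.1]
n 1720 mean [-0.0635  0.0241  0.0421] normal [-0.0276 -0.0043 -0.9996] x [-0.1193 -0.0152] z [0.0349 0.0459] y [-0.0575  0.0983]
```

View pics/side6.png

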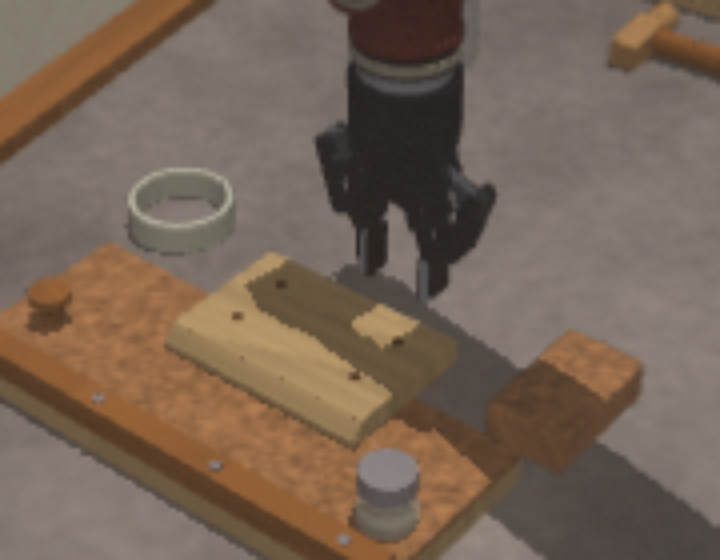

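Side crop: the slab is face down (holes visible), parallel to the board, its bevel edge running from (168,340) to (358,440). The fingers are behind the straight edge. Pushing on.

```bash
python3 -m crank '[{"x":1,"y":0,"z":0,"turn":0},{"x":1,"y":0,"z":0,"turn":0},{"x":0.6,"y":0,"z":0,"turn":0},{"x":0.5,"y":0,"z":0,"turn":0},{"x":0.5,"y":0,"z":0,"turn":0}]' 50 | sed -n '2p;4p'
python3 -m crank '[{"x":0.5,"y":0,"z":0,"turn":0},{"x":0.5,"y":0,"z":0,"turn":0},{"x":0.5,"y":0,"z":0,"turn":0},{"x":0.5,"y":0,"z":0,"turn":0},{"x":0.5,"y":0,"z":0,"turn":0}]' 50 | sed -n '2p;4p'
python3 - <<'E'
from h import *
q=tilt(lo=-.14,hi=.05,zmax=.055)
E
python3 -m crank '[{"x":0.5,"y":0,"z":0,"turn":0},{"x":0.5,"y":0,"z":0,"turn":0},{"x":0.5,"y":0,"z":0,"turn":0},{"x":0.4,"y":0,"z":0,"turn":0},{"x":0.4,"y":0,"z":0,"turn":0}]' 50 | sed -n '2p;4p'
```

```text
tool_pos: [0.5297, -0.0095, -0.0134]
contact_force: [-0.2, -1.6, 0.3]
tool_pos: [0.5329, 0.0154, -0.0136]
contact_force: [-0.7, -2.3, 2.5]
n 1785 mean [-0.035   0.0235  0.0421] normal [0.0274 0.005  0.9996] x [-0.0905  0.0133] z [0.0347 0.0459] y [-0.0581  0.098 ]
tool_pos: [0.5357, 0.0383, -0.0138]
contact_force: [-0.6, -2.7, 1.9]
```

```bash
python3 -m crank '[{"x":0.3,"y":0,"z":0,"turn":0},{"x":0.3,"y":0,"z":0,"turn":0},{"x":0.3,"y":0,"z":0,"turn":0},{"x":0.2,"y":0,"z":0,"turn":0}]' 50 | sed -n '2p;4p'
for i in 1; do python3 -m crank '[{"x":0.2,"y":0,"z":0,"turn":0},{"x":0,"y":0,"z":0,"turn":0}]' 50 | sed -n '2p;4p'; done
python3 -m crank '[{"x":0.2,"y":0,"z":0,"turn":0},{"x":0,"y":0,"z":0,"turn":0}]' 50 | sed -n '2p;4p'
python3 -m crank '[{"x":0.1,"y":0,"z":0,"turn":0},{"x":0,"y":0,"z":0,"turn":0}]' 50 | sed -n '2p;4p'
```

```text
tool_pos: [0.5371, 0.0491, -0.0138]
contact_force: [-0.1, -1.1, 1.3]
tool_pos: [0.5374, 0.0513, -0.0138]
contact_force: [0.3, -0.0, 0.4]
tool_pos: [0.5379, 0.0524, -0.0137]
contact_force: [1.5, -4.3, -1.0]
tool_pos: [0.5379, 0.0524, -0.0138]
contact_force: [1.7, -7.2, 0.0]
```

It stalls right where home was predicted. I'll seat it a little firmer, then retreat and check.

```bash
python3 -m crank '[{"x":0.2,"y":0,"z":0,"turn":0},{"x":0.1,"y":0,"z":0,"turn":0},{"x":0,"y":0,"z":0,"turn":0}]' 50 | sed -n '2p;4p'
python3 -m crank '[{"x":-0.8,"y":0,"z":0,"turn":0},{"x":-2,"y":0,"z":0,"turn":0},{"x":-3,"y":0,"z":0,"turn":0},{"x":-4,"y":0,"z":-2,"turn":0},{"x":-4,"y":0,"z":-4,"turn":0}]' 50 | sed -n '2p;4p'
python3 -m crank '[{"x":-4.5,"y":0,"z":-2,"turn":0},{"x":-4.5,"y":0,"z":-2,"turn":0},{"x":-4,"y":0,"z":-2,"turn":0},{"x":0,"y":0,"z":0,"turn":0}]' 50 | sed -n '1p;2p;4p'
python3 - <<'E'
from h import *
q=tilt(lo=-.14,hi=.045,zmax=.055)
p,d=manip.grab_frame("top")
cv2.imwrite(f"pics/top7.png",cv2.resize(p[130:290,160:340],None,fx=3.5,fy=3.5)[...,::-1])
E
```

```text
tool_pos: [0.5379, 0.0522, -0.0137]
contact_force: [-1.3, -17.5, 2.0]
tool_pos: [0.5177, -0.0752, 0.0391]
contact_force: [0.6, 0.3, 0.2]
time: 18.15
tool_pos: [0.5058, -0.209, 0.1057]
contact_force: [1.0, 1.5, -0.4]
n 1697 mean [-0.0039  0.0235  0.0426] normal [-0.0035 -0.005  -1.    ] x [-0.0539  0.0439] z [0.0378 0.0458] y [-0.059  0.098]
```

View pics/top7.png

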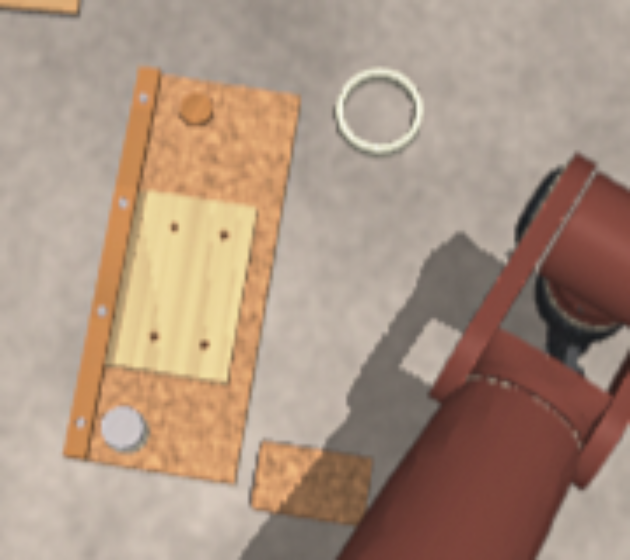

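Top crop: the slab is face down against the batten. Its bevel edge runs from (148,192) to (108,365), and the upper end looks slightly off the batten. I'll measure the angle.

```bash
python3 - <<'E'
from h import *
p,d=manip.grab_frame("top")
h=cv2.cvtColor(p,cv2.COLOR_RGB2HSV).astype(int)
def bx(pts,z): 
    w=cast('top',pts,z)[:,:2]-C; return np.c_[w@EX,w@EY]
for v in (184,190,200,210,220,228,234): print(v,[tuple(h[v,u]) for u in range(187,204)])
print(rect(max(blobs(p,(185,240,175,245),(19,70,120),(30,255,255)),key=cv2.contourArea),'top',.042))
for v in (188,196,204,212,220,228): 
    print(v,bx([(u,v) for u in range(186,206,2)],.042)[:,0])
print(bx([(198.5,150.5),(206,155),(245,158),(226.5,267.5)],.024))
E
```

```text
184 [(np.int64(13), np.int64(33), np.int64(191)), (np.int64(16), np.int64(34), np.int64(190)), (np.int64(15), np.int64(32), np.int64(189)), (np.int64(14), np.int64(31), np.int64(189)), (np.int64(13), np.int64(25), np.int64(186)), (np.int64(13), np.int64(62), np.int64(194)), (np.int64(14), np.int64(146), np.int64(209)), (np.int64(14), np.int64(155), np.int64(210)), (np.int64(14), np.int64(151), np.int64(209)), (np.int64(14), np.int64(150), np.int64(209)), (np.int64(14), np.int64(151), np.int64(211)), (np.int64(14), np.int64(152), np.int64(206)), (np.int64(15), np.int64(129), np.int64(123)), (np.int64(15), np.int64(115), np.int64(187)), (np.int64(15), np.int64(112), np.int64(191)), (np.int64(17), np.int64(107), np.int64(220)), (np.int64(18), np.int64(104), np.int64(229))]
190 [(np.int64(15), np.int64(29), np.int64(191)), (np.int64(14), np.int64(31), np.int64(192)), (np.int64(14), np.int64(28), np.int64(191)), (np.int64(15), np.int64(27), np.int64(189)), (np.int64(13), np.int64(95), np.int64(199)), (np.int64(14), np.int64(152), np.int64(208)), (np.int64(14), np.int64(154), np.int64(208)
[... 4353 characters left out ...]
166]), array([0.1066, 0.1586]), 82.88501739501953, array([[0.4635, 0.0735],
       [0.6208, 0.0539],
       [0.634 , 0.1597],
       [0.4767, 0.1793]], dtype=float32))
188 [0.0911 0.0849 0.0787 0.0725 0.0662 0.06   0.0538 0.0476 0.0414 0.0352]
196 [0.0861 0.08   0.0738 0.0676 0.0614 0.0552 0.0491 0.0429 0.0367 0.0305]
204 [0.0812 0.0751 0.0689 0.0628 0.0566 0.0505 0.0443 0.0382 0.032  0.0258]
212 [0.0764 0.0702 0.0641 0.058  0.0519 0.0457 0.0396 0.0335 0.0273 0.0212]
220 [0.0716 0.0655 0.0594 0.0532 0.0471 0.041  0.0349 0.0288 0.0227 0.0166]
228 [0.0668 0.0607 0.0546 0.0485 0.0425 0.0364 0.0303 0.0242 0.0181 0.012 ]
[[ 0.0785 -0.1751]
 [ 0.0517 -0.1639]
 [-0.0745 -0.1737]
 [-0.0757  0.1812]]
```

The slab's angle is 82.9° and the board's is 82.7°. The bevel follows the batten directly along the whole length with no cork between, so it is home. Handing in.

```bash
python3 -c "
from plant import manip;print(manip.job_done())"
```

```text
the job is handed in; nothing more can be done
None
```

The drawer front was tipped over and now lies face down and flat on the cork, its bevelled edge square along the batten; I handed the job in at about 18 s without seeing the judge's result.

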